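# Try out the folding stay of a tool chest

## Task

The plywood tool chest has just been fitted with a folding lid stay: try it out. Raise the lid by its pull bar until the stay locks straight, and let go so that the lid stands open by itself for a moment; then press the knob at the stay's knee down to break it and see the lid gently down until it is fully shut.

Things in the scene. Friction and masses are not known exactly. Their poses are not given: they have to be found in the camera images.
- chest: Plywood tool chest fixed to the bench (not the clear tub with black lid): box 180 deep (x) x 220 wide (y) x 105 high, origin under its middle; x points from the front to the hinge side, y left. Lid: board 180x220x15 on top; hinge axis along y at x = +90, z = 105. A folding stay of two steel links, 88 mm each, is on the outside of the right-hand (-y) end wall.
- lid_handle (a point): Middle of the lid's pull bar: a wooden sleeve, 18 mm thick, 84 long, parallel to the hinge, free to turn on a steel bar between two rods 100 apart; axis 45 mm ahead of the lid's front edge (36 mm gap), 112 mm above the bench when shut, 225 mm from the hinge axis. As it turns, the gripper may stay pointing down while the bar follows its arc. Axes as the chest's when shut; they turn with the lid.
- knee_knob (a point): Middle of the wooden knob at the stay's knee: level round stub along y, 16 mm thick, 40 long, its middle 37 mm out from the end wall. Lid shut: hangs 24 mm above the bench. Stay locked: 150 mm above it, knee just above straight. To unlock press the knob down (a few N); it swings down and to +x, radius 88, about the lower pin (chest x -75, z 90); after 20 to 40 mm the lid sinks.
- chest_lid (a joint): Opening of the lid, rad: 0 shut, 1.22 with the stay straight and taut, as far as it goes. Pulled up till taut (some 5 to 10 N), a light spring pushes the knee over centre to its stop and the stay holds the lid at 1.22. Unlocked, the 0.5 kg lid sinks shut by itself on its damped hinge in 3 to 8 s, unslammed; the knee folds down.

How it is judged:
By the outcome, as a careful person would: the job done as asked, in the order asked, and still so for the second after the job is handed in, with the robot touching nothing.
It also fails if it takes over 54 s, if anything falls off the work surface, if the arm or the gripper's body presses on something with over 40 N, if the wrist force passes 120 N, or if a joint passes its speed limit or range.

## Robot

A 7-joint arm with a two-finger parallel gripper is mounted at the origin on a cart in front of the work surface, level with it; the furniture and walls round the work are solid. World frame = base frame: x ahead of the robot, y to its left, z up, the work surface at z = 0. Lengths are in m, angles in rad, forces in N, time in s.
With the tool pointing down it reaches from about 0.425 to 0.875 m from the base axis. Payload 4.7 kg.
Tool frame: the origin (TCP) lies on the centre line of the jaws, within the pads' length; the fingertips stand 19 mm ahead of it and the grasp point (between the pads) is the TCP (robot.tcp_to_tips is the distance from the TCP to the fingertips, in m); z points along the fingers, y is the line along which they close (so a half turn about z gives the same grasp; the last joint's range is limited). The gripper opens to 85 mm and grips with 20 to 120 N. Pads are 22 mm wide; open, the fingers measure 114 mm over their backs; the gripper's body (76 mm by 85 mm) begins 54 mm behind the grasp point. The pads swing forward as they close: fully open they stand 13 mm farther back than shut.
Start: joints at [-1.111, 0.321, -0.07, 1.45, 0.023, 1.371, -0.057], TCP at [0.28, 0.586, 0.25] pointing down, gripper open.
Joint ranges: [-2.86, 2.86], [-0.3, 2.09], [-1.38, 1.24], [0.06, 2.45], [-1.56, 4.7], [0.09, 2.05], [-2.69, 2.69]. Speed limits (rad/s): [2.57, 2.57, 3.14, 3.14, 3.14, 3.14, 3.14].

## Interface

Orientations are given as a unit quaternion [x, y, z, w].
In Python, from station import robot, imaging, sign_off gives the robot as it stands.
- The arm moves only by the tool apply_moves, never from a script. Its argument "commands" is a list of rows, each a list of 3 entries, a list of its own where there are three numbers: the shift along the tool's x, y, z in units of 80 cm (1.0 is 80 cm), then the turn, a rotation vector about the tool's x, y, z in units of 45 degrees (1.0 is 45 degrees), then the opening, from -1 (shut) to 1 (fully open). A call has 1 to 8 rows; each row shifts and turns the commanded pose from where the row before left it, along the tool's axes as they then stand; what a row does not reach is not made up. A row lasts 1/10 s, in which the tool goes at most 50 mm and 8.59 degrees, less where a joint would pass 70% of its speed; a pose out of reach is approached as far as the arm can. A call with a number of a shift or a turn outside -1 to 1 is refused whole. A call with a gripper value outside its range is refused whole. The fingers move at their own pace and stop on an object; the grip force is fixed at half the most. Time passes only in rows, so rows that do not move let the fingers close. It gives the time, the measured TCP pose, the force, the opening and the grip force at its end, in the units of the state.
- robot.observe(): the state, without advancing time (a new reading comes with each control period).
- imaging.grab_frame(name): name is "scene" or "top" or "wrist"; returns a dict with "color" (384x512x3 uint8, blue, green, red), "intrinsics" (3x3 intrinsics, pixels), "T" (4x4, takes a point from camera to world coordinates). Camera axes: x right, y up, looking along -z (the intrinsics and any distortion apply to the point x, -y, -z); pixel columns grow to the right and rows downward; lengths in m; the calibration is good to about 2 mm. A picture is of the moment at which its call begins. There is no depth.
- sign_off(): hands the job in; it is judged then, once.
The state is a dict: "clock": time; "joints": joint angles; "qvel": joint speeds; "tau": joint torques, N m; "eef_pos": TCP position; "tool_rot": TCP orientation; "ft_force": force on the tool from outside, world axes, zero at the start; "moment": the same for the moment, N m; "gripper_width": finger opening in m; "finger_force": force on a finger pad.
Only numpy, scipy, OpenCV 4.12 (cv2) and the standard library are available. Lean on these libraries where they do the work, as an engineer would, in place of code of your own. Each camera call takes 0.05 s, during which the arm holds its last target. There are 200 camera calls.

## Working session

There is one attempt and no reset: what is moved stays moved. The work goes in short steps, Python scripts to look and compute and a tool call to move; the robot and the scene stay as the last step left them, time stands still between calls to the robot, and variables do not carry over. Pictures are saved under pics/ and viewed, at most 10 in all, crops included, and the job is handed in when it is done.

Besides the shell and the picture viewer there is one more tool, called after "Request:" as a command line: name --argument value ..., lists and objects as JSON in quotes. apply_moves: Moves the arm, as the interface text tells. Shifts and turns lie within -1 to 1; 1 stands for 80 cm of shift or 45 degrees of turn. Its arguments: {"type":"object","properties":{"commands":{"type":"array","items":{"type":"array"}}},"required":["commands"]}

```bash
mkdir -p pics; ls; python3 - <<'E'
from station import robot, imaging
import cv2, numpy as np
s=robot.observe(); print(s)
ims=[]
for n in("scene","top"):
    f=imaging.grab_frame(n); cv2.imwrite(f"pics/{n}0.png",f["color"]); print(n,f["intrinsics"],f["T"])
    np.savez(f"{n}0.npz",**{k:f[k] for k in("color","intrinsics","T")})
E
```

```text
pics
{'clock': 0.0, 'joints': array([-1.11089835,  0.32184947, -0.07008583,  1.45166836,  0.02262516,
        1.37077078, -0.05690892]), 'qvel': array([ 4.12925532e-04,  8.56272400e-04, -5.41078518e-04, -1.55482852e-03,
        7.25197573e-05,  2.26523272e-04,  2.85976159e-04]), 'tau': array([-3.89625975e-04, -4.93580997e+01, -3.82879162e-01, -3.14333224e+01,
        1.27617409e-02,  1.13124191e-02,  4.57777816e-08]), 'eef_pos': array([0.28010388, 0.58600836, 0.24920961]), 'tool_rot': array([ 2.21044273e-01,  9.75263307e-01, -9.42293004e-04, -1.51758452e-04]), 'ft_force': array([ 0.22256844, -0.99919164,  0.97651489]), 'moment': array([-0.03030425, -0.03375554,  0.00878233]), 'finger_force': 0.0, 'gripper_width': 0.08555305333797288}
scene [[450.60632679   0.         264.87833912]
 [  0.         450.60632679 194.05828239]
 [  0.           0.           1.        ]] [[ 0.45011497  0.53229305 -0.71698021 -0.4925798 ]
 [-0.89286451  0.28065528 -0.35217266 -0.60299883]
 [ 0.01376522  0.79868437  0.60159272  0.95957263]
 [ 0.          0.          0.          1.        ]]
top [[355.41223454   0.         255.21434524]
 [  0.         355.41223454 189.81413195]
 [  0.           0.           1.        ]] [[ 0.00303636  0.9961797  -0.08727419  0.40254853]
 [-0.99998817  0.0033564   0.00352054 -0.08003072]
 [ 0.00380002  0.08726247  0.99617811  1.15093628]
 [ 0.          0.          0.          1.        ]]
```

View pics/top0.png

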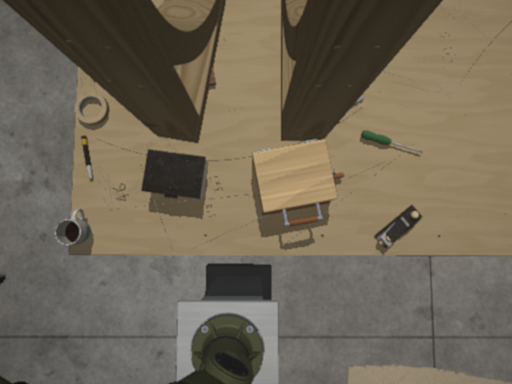

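View pics/scene0.png

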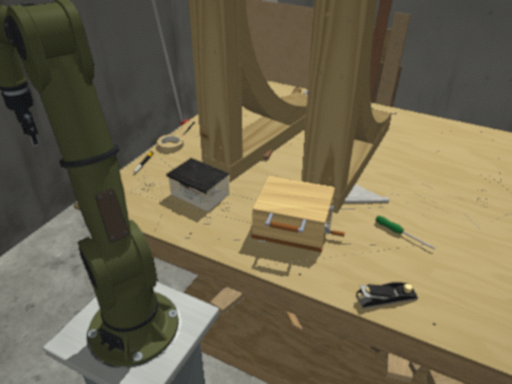

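```bash
cat > h.py <<'E'
import numpy as np, cv2
def ray(f,uv):
    K,T=f["intrinsics"],f["T"]; d=np.linalg.solve(K,[uv[0],uv[1],1.]); d=T[:3,:3]@(d*[1,-1,-1]); return T[:3,3],d
def plane(f,uv,z):
    o,d=ray(f,uv); return o+d*(z-o[2])/d[2]
def cross(fa,ua,fb,ub):
    a,p=ray(fa,ua); b,q=ray(fb,ub); s=np.linalg.lstsq(np.c_[p,-q],b-a,rcond=None)[0]
    A,B=a+s[0]*p,b+s[1]*q; return (A+B)/2,np.linalg.norm(A-B)
E
python3 - <<'E'
import numpy as np, cv2
from h import *
for n,(x0,y0,x1,y1) in dict(top=(240,130,360,250),scene=(235,165,355,255)).items():
    f=np.load(n+"0.npz"); im=f["color"]; c=im[y0:y1,x0:x1]
    cv2.imwrite(f"pics/{n}_c.png",cv2.resize(c,None,fx=5,fy=5,interpolation=cv2.INTER_CUBIC))
    hsv=cv2.cvtColor(c,cv2.COLOR_BGR2HSV)
    m=((hsv[...,0]<14)&(hsv[...,1]>130)&(hsv[...,2]>70)).astype(np.uint8)
    k,l,st,ce=cv2.connectedComponentsWithStats(m)
    for i in range(1,k):
        if st[i,4]>8:
            pts=np.argwhere(l==i)[:,::-1]+[x0,y0]; print(n,st[i],cv2.minAreaRect(pts.astype(np.float32)),[plane(f,cv2.minAreaRect(pts.astype(np.float32))[0],z).round(4) for z in(.112,.024)])
E
```

```text
top [94 44  9  4 28] ((338.0, 175.5), (3.0, 8.0), 90.0) [array([ 0.5367, -0.3276,  0.112 ]), array([ 0.5481, -0.3485,  0.024 ])]
top [ 50  86  27   9 131] ((303.1440124511719, 220.2919921875), (4.9193501472473145, 26.475048065185547), 79.69515228271484) [array([ 0.4049, -0.2236,  0.112 ]), array([ 0.4051, -0.2358,  0.024 ])]
scene [36 58 21  8 47] ((281.1379699707031, 225.84486389160156), (21.01306915283203, 4.06870698928833), 11.888657569885254) [array([ 0.4043, -0.216 ,  0.112 ]), array([ 0.4974, -0.1759,  0.024 ])]
scene [26 73 11  3 12] ((266.0384521484375, 238.8076934814453), (10.198039054870605, 1.17669677734375), 11.309932708740234) [array([ 0.3356, -0.2022,  0.112 ]), array([ 0.4216, -0.1605,  0.024 ])]
```

View pics/top_c.png

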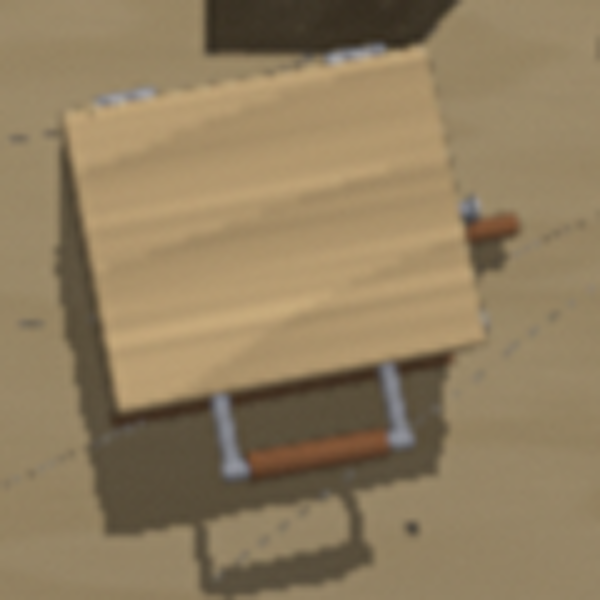

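View pics/scene_c.png

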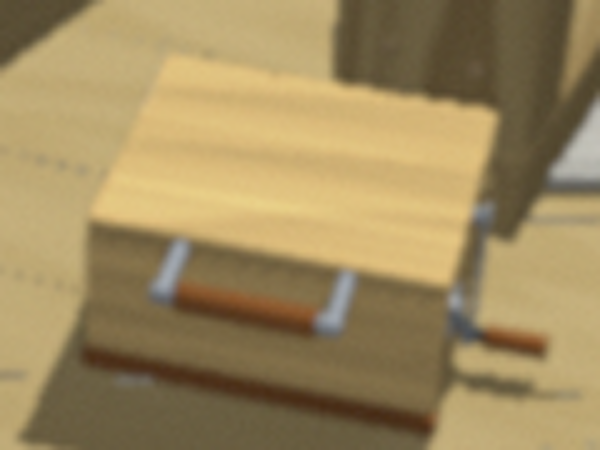

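```bash
cat > pose.py <<'E'
import numpy as np
from h import *
t=np.load("top0.npz"); s=np.load("scene0.npz")
T=lambda u:(np.array(u)-2)/5+[240,130]; S=lambda u:(np.array(u)-2)/5+[235,165]
W=[plane(t,T(u),.12) for u in((66,114),(427,47),(483,340),(118,412))]
W+=[plane(t,T((320,453)),.112)]
L=np.array([[90,110],[90,-110],[-90,-110],[-90,110],[-135,0]])/1e3
W=np.array(W)[:,:2]
lc,wc=L.mean(0),W.mean(0); H=(L-lc).T@(W-wc); yaw=np.arctan2(H[0,1]-H[1,0],H[0,0]+H[1,1])
R=np.array([[np.cos(yaw),-np.sin(yaw)],[np.sin(yaw),np.cos(yaw)]]); o=wc-R@lc
E
python3 - <<'E'
from pose import *
print(yaw,o,((W-o)@R-L).round(4))
print("sizes",[np.linalg.norm(W[i]-W[(i+1)%4]).round(4) for i in range(4)])
W2=np.array([plane(s,S(u),.12)[:2] for u in((170,57),(497,112),(447,287),(92,217))]); print(((W2-o)@R-L[:4]).round(4))
print("handle",o+R@[-.135,0],plane(s,S((248,309)),.112),cross(t,T((320,453)),s,S((248,309))))
k=cross(t,T((493,226)),s,S((514,342))); print("knob",k,(k[0][:2]-o)@R)
kl=o+R@[-.075+.088*np.cos(.85),-.147];print("lower pin",o+R@[-.075,-.147], "hyp", o+R@[.09,0])
E
```

```text
0.18814178762756148 [ 0.5368906  -0.19828574] [[-0.002  -0.0025]
 [-0.0017  0.0007]
 [ 0.0026  0.0034]
 [ 0.0005 -0.    ]
 [ 0.0006 -0.0016]]
sizes [np.float64(0.2168), np.float64(0.1758), np.float64(0.2165), np.float64(0.1775)]
[[-0.0042 -0.004 ]
 [-0.0021  0.001 ]
 [-0.0006  0.0017]
 [ 0.0013 -0.0045]]
handle [ 0.40427288 -0.22353531] [ 0.40616832 -0.22481441  0.112     ] (array([ 0.40523976, -0.2250187 ,  0.11277542]), np.float64(0.00034829358463057177))
knob (array([ 0.54921323, -0.34703895,  0.02442403]), np.float64(0.004545754579887624)) [-0.0157167  -0.14843298]
lower pin [ 0.49070806 -0.35671924] hyp [ 0.62530241 -0.1814527 ]
```

```bash
cat > tip.py <<'E'
# print the TCP in chest axes and the tool axes in chest axes; needed shifts to a chest-frame goal
from pose import *
from station import robot
from scipy.spatial.transform import Rotation as Ro
import sys
st=robot.observe(); p=st["eef_pos"]; q=Ro.from_quat(st["tool_rot"])
C=Ro.from_euler("z",yaw); pc=np.r_[(p[:2]-o)@R,p[2]]
Rt=(C.inv()*q).as_matrix(); print("t",round(st["clock"],2),"chest",pc.round(4),"F",st["ft_force"].round(1),"w",round(st["gripper_width"],4))
goal=np.array([[0,1,0],[1,0,0],[0,0,-1.]])
print("turn to aligned (45deg)",(Ro.from_matrix(Rt.T@goal).as_rotvec()/np.radians(45)).round(3))
print("j",st["joints"].round(2))
for a in sys.argv[1:]:
    g=np.array(eval(a)); print(a,"shift/0.8:",(Rt.T@(g-pc)/.8).round(4),"aligned:",(goal.T@(g-pc)/.8).round(4))
E
python3 tip.py '[-.136,0,.25]'; python3 -c "
from pose import *
for u in((205,53),(410,53),(460,0)):
  w=plane(t,T(u),0); print(w,(w[:2]-o)@R)
print('via',(np.array([.50,.2])-o)@R)"
```

```text
t 0.1 chest [-0.1056  0.8185  0.2493] F [ 0.4  1.  -0.3] w 0.0852
turn to aligned (45deg) [-2.000e-03  1.000e-03  1.193e+00]
j [-1.11  0.32 -0.07  1.45  0.02  1.37 -0.06]
[-.136,0,.25] shift/0.8: [-5.754e-01 -8.469e-01  7.000e-04] aligned: [-1.0232e+00 -3.8000e-02 -9.0000e-04]
[ 0.66761134 -0.16716725  0.        ] [0.13423418 0.00612016]
[ 0.6681395 -0.3022321  0.       ] [ 0.10949134 -0.12666005]
[ 0.70384594 -0.33575275  0.        ] [ 0.13829819 -0.16626749]
via [0.03825329 0.39815718]
```

Request:
apply_moves --commands '[[[0, 0, 0], [0, 0, 0.17], 0.0], [[0, 0, 0], [0, 0, 0.17], 0.0], [[0, 0, 0], [0, 0, 0.17], 0.0], [[0, 0, 0], [0, 0, 0.17], 0.0], [[0, 0, 0], [0, 0, 0.17], 0.0], [[0, 0, 0], [0, 0, 0.17], 0.0], [[0, 0, 0], [0, 0, 0.17], 0.0]]'

```text
clock: 0.8
eef_pos: [0.2802, 0.5862, 0.2497]
tool_rot: [0.639, 0.769, -0.001, 0.0]
ft_force: [-0.6, 0.2, 0.1]
gripper_width: 0.0426
finger_force: 0.0
```

Request:
apply_moves --commands '[[[-0.0525, 0.018, 0], [0, 0, 0], -0.05], [[-0.0525, 0.018, 0], [0, 0, 0], -0.05], [[-0.0525, 0.018, 0], [0, 0, 0], -0.05], [[-0.0525, 0.018, 0], [0, 0, 0], -0.05], [[-0.0525, 0.018, 0], [0, 0, 0], -0.05], [[-0.0525, 0.018, 0], [0, 0, 0], -0.05], [[-0.0525, 0.018, 0], [0, 0, 0], -0.05], [[-0.0525, 0.018, 0], [0, 0, 0], -0.05]]'

```text
clock: 1.6
eef_pos: [0.4574, 0.2765, 0.2501]
tool_rot: [0.637, 0.771, -0.0, -0.0]
ft_force: [0.6, 0.5, -0.0]
gripper_width: 0.0407
finger_force: 0.0
```

Request:
apply_moves --commands '[[[-0.0525, 0, 0], [0, 0, 0], 0.0], [[-0.0525, 0, 0], [0, 0, 0], 0.0], [[-0.0525, 0, 0], [0, 0, 0], 0.0], [[-0.0525, 0, 0], [0, 0, 0], 0.0], [[-0.0525, 0, 0], [0, 0, 0], 0.0], [[-0.0525, 0, 0], [0, 0, 0], 0.0], [[-0.0525, 0, 0], [0, 0, 0], 0.0], [[-0.0525, 0, 0], [0, 0, 0], 0.0]]'

```text
clock: 2.4
eef_pos: [0.5204, -0.0532, 0.2502]
tool_rot: [0.637, 0.771, 0.0, -0.0]
ft_force: [0.5, 0.2, 0.0]
gripper_width: 0.0425
finger_force: 0.0
```

```bash
python3 tip.py '[-.135,0,.20]'
```

```text
t 2.4 chest [0.0109 0.1456 0.2502] F [0.5 0.2 0. ] w 0.0425
turn to aligned (45deg) [ 0.    -0.001  0.003]
j [-0.52  0.04  0.59  1.78 -0.03  1.32  0.27]
[-.135,0,.20] shift/0.8: [-0.1816 -0.1828  0.0626] aligned: [-0.182  -0.1824  0.0627]
```

Request:
apply_moves --commands '[[[-0.0365, -0.0365, 0.0125], [0, 0, 0], 0.0], [[-0.0365, -0.0365, 0.0125], [0, 0, 0], 0.0], [[-0.0365, -0.0365, 0.0125], [0, 0, 0], 0.0], [[-0.0365, -0.0365, 0.0125], [0, 0, 0], 0.0], [[-0.036, -0.0365, 0.0125], [0, 0, 0], 0.0], [[0, 0, 0], [0, 0, 0], 0.0]]'

```text
clock: 3.0
eef_pos: [0.4003, -0.2267, 0.199]
tool_rot: [0.64, 0.768, -0.001, -0.001]
ft_force: [0.3, 0.5, -0.8]
gripper_width: 0.0425
finger_force: 0.0
```

```bash
python3 tip.py '[-.135,0,.112]'; python3 -c "
from station import imaging
import cv2
f=imaging.grab_frame('wrist'); cv2.imwrite('pics/w1.png',f['color'])
import numpy as np
np.savez('w1.npz',**{k:f[k] for k in('color','intrinsics','T')})"
```

```text
t 3.0 chest [-0.1395 -0.0024  0.199 ] F [ 0.3  0.5 -0.8] w 0.0425
turn to aligned (45deg) [-0.003 -0.001 -0.009]
j [-0.34 -0.1   0.77  1.99  0.08  1.23  0.58]
[-.135,0,.112] shift/0.8: [0.0029 0.0059 0.1087] aligned: [0.003  0.0056 0.1088]
```

View pics/w1.png

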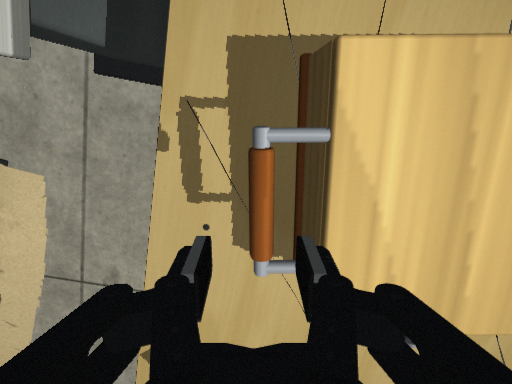

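```bash
python3 -c "
from pose import *
f=np.load('w1.npz')
for u in((262,205),(262,150),(262,260)):
  w=plane(f,u,.112); print(w,(w[:2]-o)@R)"; python3 tip.py
```

```text
[ 0.40580528 -0.22570283  0.112     ] [-0.13390004 -0.00241588]
[ 0.39828076 -0.18640768  0.112     ] [-0.13394225  0.03759318]
[ 0.41421809 -0.26963692  0.112     ] [-0.13385285 -0.04714817]
t 3.05 chest [-0.1367 -0.0003  0.1996] F [ 0.6  0.5 -0.5] w 0.0429
turn to aligned (45deg) [-0.001 -0.002 -0.004]
j [-0.35 -0.1   0.77  1.99  0.07  1.23  0.58]
```

Request:
apply_moves --commands '[[[-0.001, 0.002, 0.0275], [0, 0, 0], 0.0], [[0, 0, 0.0275], [0, 0, 0], 0.0], [[0, 0, 0.0275], [0, 0, 0], 0.0], [[0, 0, 0.0265], [0, 0, 0], 0.0], [[0, 0, 0], [0, 0, 0], 0.0], [[0, 0, 0], [0, 0, 0], -1], [[0, 0, 0], [0, 0, 0], -1], [[0, 0, 0], [0, 0, 0], -1]]'

```text
clock: 3.85
eef_pos: [0.4048, -0.2228, 0.1137]
tool_rot: [0.637, 0.771, -0.001, -0.002]
ft_force: [-7.2, -0.6, 2.6]
gripper_width: 0.0158
finger_force: 58.4
```

Request:
apply_moves --commands '[[[0, 0, 0], [0, 0, 0], -1], [[0, 0, 0], [0, 0, 0], -1]]'

```text
clock: 4.05
eef_pos: [0.4048, -0.2228, 0.1137]
tool_rot: [0.637, 0.771, -0.001, -0.002]
ft_force: [-6.7, -0.4, 2.0]
gripper_width: 0.016
finger_force: 58.4
```

```bash
python3 tip.py; python3 -c "
import numpy as np
r=np.hypot(.225,.007);a0=np.arctan2(.007,.225);c=lambda a:np.array([.09-r*np.cos(a+a0),.105+r*np.sin(a+a0)])
A=np.linspace(0,1.22,25)
P=np.array([c(a) for a in A]);D=np.diff(P,axis=0)/.8
for a,p,d in zip(A[1:],P[1:],D):print(a.round(3),p.round(4),'ty %.4f tz %.4f'%(d[0],-d[1]))"
```

```text
t 4.05 chest [-0.1344  0.0006  0.1137] F [-6.7 -0.4  2. ] w 0.016
turn to aligned (45deg) [-0.004 -0.002  0.002]
j [-0.34  0.03  0.8   2.08 -0.03  1.04  0.67]
0.051 [-0.1344  0.1234] ty 0.0008 tz -0.0143
0.102 [-0.1331  0.1348] ty 0.0015 tz -0.0142
0.152 [-0.1313  0.1461] ty 0.0023 tz -0.0141
0.203 [-0.129   0.1573] ty 0.0030 tz -0.0140
0.254 [-0.126   0.1683] ty 0.0037 tz -0.0138
0.305 [-0.1225  0.1792] ty 0.0044 tz -0.0136
0.356 [-0.1185  0.1899] ty 0.0051 tz -0.0134
0.407 [-0.1139  0.2004] ty 0.0057 tz -0.0131
0.458 [-0.1088  0.2107] ty 0.0064 tz -0.0128
0.508 [-0.1031  0.2206] ty 0.0070 tz -0.0125
0.559 [-0.097   0.2303] ty 0.0077 tz -0.0121
0.61 [-0.0904  0.2396] ty 0.0083 tz -0.0117
0.661 [-0.0833  0.2486] ty 0.0088 tz -0.0112
0.712 [-0.0758  0.2572] ty 0.0094 tz -0.0108
0.763 [-0.0679  0.2655] ty 0.0099 tz -0.0103
0.813 [-0.0595  0.2733] ty 0.0104 tz -0.0098
0.864 [-0.0508  0.2807] ty 0.0109 tz -0.0092
0.915 [-0.0417  0.2876] ty 0.0114 tz -0.0087
0.966 [-0.0322  0.294 ] ty 0.0118 tz -0.0081
1.017 [-0.0224  0.3   ] ty 0.0122 tz -0.0075
1.068 [-0.0124  0.3055] ty 0.0126 tz -0.0068
1.118 [-0.0021  0.3104] ty 0.0129 tz -0.0062
1.169 [0.0085 0.3148] ty 0.0132 tz -0.0055
1.22 [0.0193 0.3187] ty 0.0135 tz -0.0048
```

Request:
apply_moves --commands '[[[0, 0.001, -0.0143], [0, 0, 0], -1], [[0, 0.0015, -0.0142], [0, 0, 0], -1], [[0, 0.0023, -0.0141], [0, 0, 0], -1], [[0, 0.003, -0.014], [0, 0, 0], -1], [[0, 0.0037, -0.0138], [0, 0, 0], -1], [[0, 0.0044, -0.0136], [0, 0, 0], -1], [[0, 0.0051, -0.0134], [0, 0, 0], -1], [[0, 0.0057, -0.0131], [0, 0, 0], -1]]'

```text
clock: 4.85
eef_pos: [0.426, -0.2188, 0.2028]
tool_rot: [0.637, 0.771, -0.0, -0.001]
ft_force: [-6.1, -0.3, -3.0]
gripper_width: 0.0161
finger_force: 59.1
```

```bash
python3 tip.py '[-.1139,0,.2]'
```

```text
t 4.85 chest [-0.1128  0.0006  0.2028] F [-6.1 -0.3 -3. ] w 0.0161
turn to aligned (45deg) [-0.003 -0.002  0.002]
j [-0.36 -0.05  0.77  1.95  0.03  1.23  0.59]
[-.1139,0,.2] shift/0.8: [-0.0008 -0.0014  0.0035] aligned: [-0.0008 -0.0014  0.0035]
```

Request:
apply_moves --commands '[[[0, 0.0064, -0.0128], [0, 0, 0], -1], [[0, 0.007, -0.0125], [0, 0, 0], -1], [[0, 0.0077, -0.0121], [0, 0, 0], -1], [[0, 0.0083, -0.0117], [0, 0, 0], -1], [[0, 0.0088, -0.0112], [0, 0, 0], -1], [[0, 0.0094, -0.0108], [0, 0, 0], -1], [[0, 0.0099, -0.0103], [0, 0, 0], -1], [[0, 0.0104, -0.0098], [0, 0, 0], -1]]'

```text
clock: 5.65
eef_pos: [0.4808, -0.2083, 0.2763]
tool_rot: [0.637, 0.771, 0.0, -0.0]
ft_force: [-4.3, -0.5, -0.0]
gripper_width: 0.0163
finger_force: 59.2
```

```bash
python3 tip.py '[-.0595,0,.2733]'; python3 -c "
from station import imaging
import cv2
f=imaging.grab_frame('scene'); cv2.imwrite('pics/s2.png',cv2.resize(f['color'][60:280,150:400],None,fx=2.5,fy=2.5))"
```

```text
t 5.65 chest [-0.057   0.0007  0.2763] F [-4.3 -0.5 -0. ] w 0.0163
turn to aligned (45deg) [ 0.001 -0.001  0.003]
j [-0.38  0.03  0.76  1.75 -0.02  1.37  0.58]
[-.0595,0,.2733] shift/0.8: [-0.0009 -0.0032  0.0038] aligned: [-0.0009 -0.0032  0.0038]
```

View pics/s2.png

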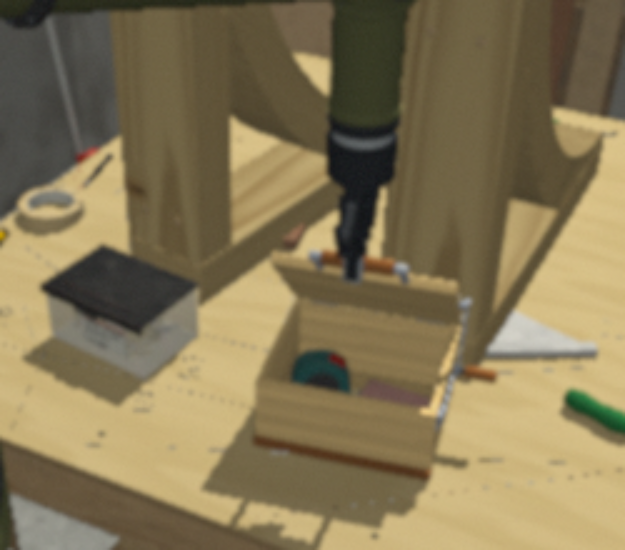

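Request:
apply_moves --commands '[[[0, 0.0109, -0.0092], [0, 0, 0], -1], [[0, 0.0114, -0.0087], [0, 0, 0], -1], [[0, 0.0118, -0.0081], [0, 0, 0], -1], [[0, 0.0122, -0.0075], [0, 0, 0], -1], [[0, 0.0126, -0.0068], [0, 0, 0], -1], [[0, 0.0129, -0.0062], [0, 0, 0], -1], [[0, 0, 0], [0, 0, 0], -1]]'

```text
clock: 6.4
eef_pos: [0.5399, -0.197, 0.3137]
tool_rot: [0.636, 0.772, 0.001, 0.002]
ft_force: [-3.8, 0.4, 6.2]
gripper_width: 0.0163
finger_force: 60.1
```

```bash
python3 tip.py '[.0193,0,.3187]'
```

```text
t 6.4 chest [0.0032 0.0007 0.3137] F [-3.8  0.4  6.2] w 0.0163
turn to aligned (45deg) [0.005 0.003 0.005]
j [-0.37  0.15  0.76  1.57 -0.11  1.45  0.59]
[.0193,0,.3187] shift/0.8: [-0.0009  0.0201 -0.0062] aligned: [-0.0009  0.0201 -0.0063]
```

Request:
apply_moves --commands '[[[0, 0.006, -0.002], [0, 0, 0], -1], [[0, 0.006, -0.0018], [0, 0, 0], -1], [[0, 0.005, -0.0015], [0, 0, 0], -1], [[0, 0, 0], [0, 0, 0], -1]]'

```text
clock: 6.8
eef_pos: [0.5528, -0.1945, 0.3187]
tool_rot: [0.636, 0.771, 0.001, 0.002]
ft_force: [-4.4, 1.7, 11.8]
gripper_width: 0.0158
finger_force: 60.4
```

```bash
python3 tip.py '[.0193,0,.3187]'
```

```text
t 6.8 chest [0.0163 0.0007 0.3187] F [-4.4  1.7 11.8] w 0.0158
turn to aligned (45deg) [0.006 0.002 0.004]
j [-0.36  0.18  0.76  1.54 -0.13  1.47  0.59]
[.0193,0,.3187] shift/0.8: [-0.0009  0.0038 -0.    ] aligned: [-0.0009  0.0038 -0.    ]
```

Request:
apply_moves --commands '[[[0, 0.004, -0.0025], [0, 0, 0], -1], [[0, 0.003, -0.002], [0, 0, 0], -1], [[0, 0, 0], [0, 0, 0], -1]]'

```text
clock: 7.1
eef_pos: [0.5568, -0.1938, 0.3202]
tool_rot: [0.637, 0.771, 0.0, 0.0]
ft_force: [-4.3, 0.2, 6.1]
gripper_width: 0.016
finger_force: 59.9
```

```bash
python3 tip.py '[.0193,0,.3187]'; python3 -c "
from station import imaging
import cv2,numpy as np
f=imaging.grab_frame('scene');c=f['color'][140:250,240:360]; cv2.imwrite('pics/s3.png',cv2.resize(c,None,fx=5,fy=5,interpolation=cv2.INTER_CUBIC))
np.savez('s3.npz',**{k:f[k] for k in('color','intrinsics','T')})"
```

```text
t 7.1 chest [0.0204 0.0007 0.3202] F [-4.3  0.2  6.1] w 0.016
turn to aligned (45deg) [0.001 0.001 0.003]
j [-0.36  0.2   0.76  1.52 -0.14  1.47  0.6 ]
[.0193,0,.3187] shift/0.8: [-0.0009 -0.0014  0.0018] aligned: [-0.0009 -0.0014  0.0018]
```

View pics/s3.png

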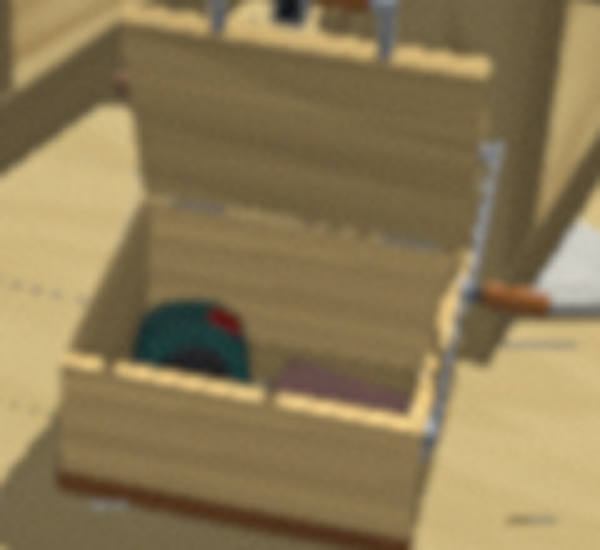

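```bash
cat > knob.py <<'E'
from pose import *
from station import imaging
def knobpos(f,uv,y=-.147):
    a,d=ray(f,uv); n=np.array([-np.sin(yaw),np.cos(yaw),0]); c=np.r_[o,0]+n*y
    p=a+d*(n@(c-a))/(n@d); return np.r_[(p[:2]-o)@R,p[2]]
def find(f):
    c=f["color"][150:270,315:370]; h=cv2.cvtColor(c,cv2.COLOR_BGR2HSV)
    m=((h[...,0]<16)&(h[...,1]>120)&(h[...,2]>60)).astype(np.uint8)
    k,l,st,ce=cv2.connectedComponentsWithStats(m)
    return [(knobpos(f,ce[i]+[315,150]).round(4).tolist(),ce[i]+[315,150],st[i,4]) for i in range(1,k) if st[i,4]>6]
E
python3 - <<'E'
from knob import *
f=np.load('s3.npz'); print(knobpos(f,(240+(515-2)/5,140+(298-2)/5)),find(f)); print(find(np.load('scene0.npz')))
E
```

```text
[-0.01838017 -0.147       0.15809313] [([-0.0437, -0.147, 0.1763], array([342.0877193 , 199.33333333]), np.int32(57)), ([-0.5421, -0.147, 0.4407], array([317.57894737, 248.94736842]), np.int32(19))]
[([-0.0224, -0.147, 0.0305], array([337.55555556, 232.69444444]), np.int32(36)), ([-0.5338, -0.147, 0.433], array([318.1, 249. ]), np.int32(20))]
```

Request:
apply_moves --commands '[[[0, 0.003, -0.001], [0, 0, 0], -1], [[0, 0.003, -0.001], [0, 0, 0], -1], [[0, 0, 0], [0, 0, 0], -1], [[0, 0, 0], [0, 0, 0], -1]]'

```text
clock: 7.55
eef_pos: [0.5583, -0.1935, 0.3206]
tool_rot: [0.637, 0.771, -0.002, -0.003]
ft_force: [-10.4, -0.4, 5.0]
gripper_width: 0.016
finger_force: 60.0
```

```bash
python3 tip.py; python3 -c "
from knob import *
print(find(imaging.grab_frame('scene')))"
```

```text
t 7.55 chest [0.0219 0.0007 0.3206] F [-10.4  -0.4   5. ] w 0.016
turn to aligned (45deg) [-0.008 -0.002  0.001]
j [-0.36  0.21  0.76  1.51 -0.14  1.48  0.6 ]
[([-0.045, -0.147, 0.1762], array([342.01666667, 199.63333333]), np.int32(60)), ([-0.5396, -0.147, 0.4382], array([317.72222222, 249.05555556]), np.int32(18))]
```

Request:
apply_moves --commands '[[[0, 0.003, -0.001], [0, 0, 0], -1], [[0, 0, 0], [0, 0, 0], -1], [[0, 0, 0], [0, 0, 0], -1], [[0, -0.003, 0.001], [0, 0, 0], -1], [[0, -0.003, 0.001], [0, 0, 0], -1], [[0, -0.002, 0], [0, 0, 0], -1], [[0, 0, 0], [0, 0, 0], -1]]'

```text
clock: 8.3
eef_pos: [0.5569, -0.1937, 0.3202]
tool_rot: [0.637, 0.771, 0.0, 0.0]
ft_force: [-3.1, -0.3, 2.8]
gripper_width: 0.016
finger_force: 59.8
```

```bash
python3 tip.py
```

```text
t 8.3 chest [0.0205 0.0007 0.3202] F [-3.1 -0.3  2.8] w 0.016
turn to aligned (45deg) [0.    0.    0.003]
j [-0.36  0.2   0.76  1.52 -0.14  1.48  0.6 ]
```

Release a little way, keeping the fingers round the bar, and see whether the lid holds.

Request:
apply_moves --commands '[[[0, 0, 0], [0, 0, 0], -0.1], [[0, 0, 0], [0, 0, 0], -0.1], [[0, 0, 0], [0, 0, 0], -0.1], [[0, 0, 0], [0, 0, 0], -0.1], [[0, 0, -0.01], [0, 0, 0], -0.1], [[0, 0, -0.03], [0, 0, 0], -0.1], [[0, 0, -0.05], [0, 0, 0], -0.1], [[0, 0, -0.05], [0, 0, 0], -0.1]]'

```text
clock: 9.1
eef_pos: [0.5566, -0.1935, 0.434]
tool_rot: [0.637, 0.771, 0.0, -0.0]
ft_force: [1.2, -0.8, 0.3]
gripper_width: 0.0388
finger_force: 0.0
```

```bash
python3 tip.py '[-.008,-.147,.26]'; python3 -c "
from station import imaging
import cv2,numpy as np
f=imaging.grab_frame('scene');c=f['color'][90:250,200:360]; cv2.imwrite('pics/s4.png',cv2.resize(c,None,fx=3.7,fy=3.7,interpolation=cv2.INTER_CUBIC))
from knob import *
print(find(f))
f=imaging.grab_frame('top')
np.savez('t4.npz',**{k:f[k] for k in('color','intrinsics','T')})
c=f['color'][130:250,290:370];h=cv2.cvtColor(c,cv2.COLOR_BGR2HSV)
m=((h[...,0]<14)&(h[...,1]>130)&(h[...,2]>70)).astype(np.uint8)
k,l,st,ce=cv2.connectedComponentsWithStats(m)
for i in range(1,k):
  if st[i,4]>8: w=plane(f,ce[i]+[290,130],.15); print(ce[i]+[290,130],st[i],(w[:2]-o)@R)"
```

```text
t 9.1 chest [0.0202 0.001  0.434 ] F [ 1.2 -0.8  0.3] w 0.0388
turn to aligned (45deg) [ 0.    -0.     0.003]
j [-0.34  0.2   0.78  1.3  -0.14  1.7   0.6 ]
[-.008,-.147,.26] shift/0.8: [-0.185  -0.0357  0.2174] aligned: [-0.185  -0.0353  0.2175]
[([-0.039, -0.147, 0.1727], array([342.1754386 , 199.36842105]), np.int32(57)), ([-0.5425, -0.147, 0.4407], array([317.52941176, 249.11764706]), np.int32(17))]
```

View pics/s4.png

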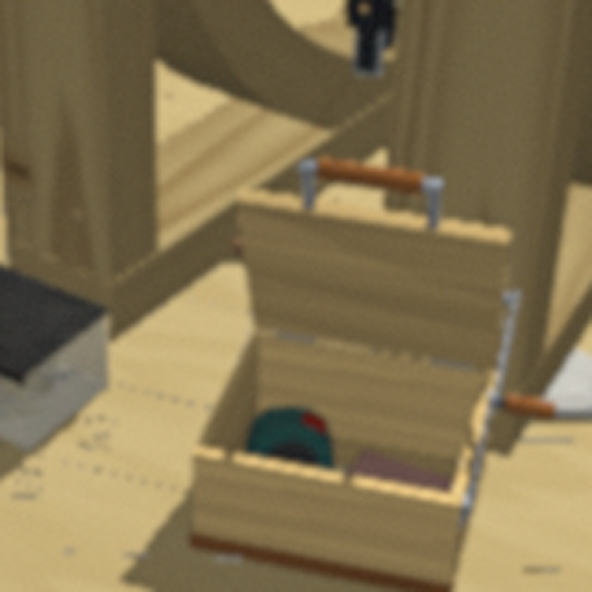

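Request:
apply_moves --commands '[[[-0.0386, -0.007, 0], [0, 0, 0], -1], [[-0.0386, -0.007, 0], [0, 0, 0], -1], [[-0.0386, -0.007, 0], [0, 0, 0], -1], [[-0.0386, -0.007, 0], [0, 0, 0], -1], [[-0.0386, -0.007, 0], [0, 0, 0], -1], [[0, 0, 0], [0, 0.148, 0], -1], [[0, 0, 0], [0, 0.148, 0], -1], [[0, 0, 0], [0, 0.148, 0], -1]]'

```text
clock: 10.0
eef_pos: [0.5584, -0.3534, 0.4284]
tool_rot: [0.632, 0.759, 0.097, -0.124]
ft_force: [1.2, -0.1, -2.7]
gripper_width: -0.0003
finger_force: 0.0
```

```bash
python3 tip.py '[-.008,-.1535,.215]'; python3 -c "
from pose import *
f=np.load('t4.npz');c=f['color'][130:250,290:370];h=cv2.cvtColor(c,cv2.COLOR_BGR2HSV)
m=((h[...,0]<16)&(h[...,1]>110)&(h[...,2]>50)).astype(np.uint8)
k,l,st,ce=cv2.connectedComponentsWithStats(m)
for i in range(1,k):
  if st[i,4]>4: w=plane(f,ce[i]+[290,130],.15); print(ce[i]+[290,130],st[i],(w[:2]-o)@R)"
```

```text
t 10.0 chest [-0.0079 -0.1563  0.4284] F [ 1.2 -0.1 -2.7] w -0.0003
turn to aligned (45deg) [-0.01  -0.402 -0.007]
j [ 0.34  0.56  0.56  0.87 -0.49  2.03  0.89]
[-.008,-.1535,.215] shift/0.8: [-0.0794  0.0022  0.2546] aligned: [ 3.600e-03 -1.000e-04  2.667e-01]
```

Request:
apply_moves --commands '[[[-0.0132, 0, 0.0424], [0, 0, 0], -1], [[-0.0132, 0, 0.0424], [0, 0, 0], -1], [[-0.0132, 0, 0.0424], [0, 0, 0], -1], [[-0.0132, 0, 0.0424], [0, 0, 0], -1], [[-0.0132, 0, 0.0424], [0, 0, 0], -1], [[-0.013, 0.002, 0.0424], [0, 0, 0], -1], [[0, 0, 0], [0, 0, 0], -1]]'

```text
clock: 10.7
eef_pos: [0.5584, -0.3448, 0.2113]
tool_rot: [0.629, 0.761, 0.098, -0.127]
ft_force: [-0.9, 0.5, -1.1]
gripper_width: 0.0
finger_force: 0.0
```

```bash
python3 tip.py '[-.008,-.1535,.185]'; python3 -c "
from station import imaging
import cv2,numpy as np
f=imaging.grab_frame('wrist');cv2.imwrite('pics/w5.png',f['color'])
np.savez('w5.npz',**{k:f[k] for k in('color','intrinsics','T')})"
```

```text
t 10.7 chest [-0.0063 -0.148   0.2113] F [-0.9  0.5 -1.1] w 0.0
turn to aligned (45deg) [-0.014 -0.409  0.002]
j [ 0.27  0.57  0.54  1.29 -0.45  1.63  1.  ]
[-.008,-.1535,.185] shift/0.8: [-0.0169 -0.0018  0.0291] aligned: [-0.0069 -0.0021  0.0329]
```

View pics/w5.png

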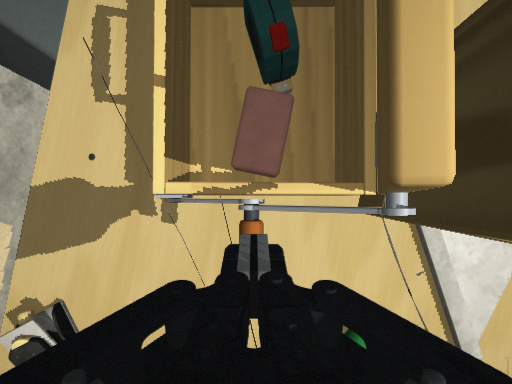

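Request:
apply_moves --commands '[[[-0.0085, -0.001, 0.0145], [0, 0, 0], -1], [[-0.0085, 0, 0.0145], [0, 0, 0], -1], [[-0.0028, 0.004, 0.0083], [0, 0, 0], -1], [[-0.0028, 0.006, 0.0083], [0, 0, 0], -1]]'

```text
clock: 11.15
eef_pos: [0.5683, -0.3519, 0.1765]
tool_rot: [0.629, 0.761, 0.098, -0.122]
ft_force: [-0.2, 0.5, 0.5]
gripper_width: -0.0
finger_force: 0.0
```

```bash
python3 tip.py '[.004,-.1535,.15]' '[.012,-.1535,.125]'
```

```text
t 11.15 chest [ 0.0021 -0.1568  0.1765] F [-0.2  0.5  0.5] w -0.0
turn to aligned (45deg) [-0.004 -0.4    0.002]
j [ 0.28  0.61  0.53  1.3  -0.47  1.57  1.02]
[.004,-.1535,.15] shift/0.8: [-0.0063  0.0025  0.0327] aligned: [0.0041 0.0024 0.0331]
[.012,-.1535,.125] shift/0.8: [-0.016   0.0126  0.0624] aligned: [0.0041 0.0124 0.0643]
```

Request:
apply_moves --commands '[[[-0.0015, 0.0005, 0.008], [0, 0, 0], -1], [[-0.0015, 0.0005, 0.008], [0, 0, 0], -1], [[-0.0015, 0.001, 0.008], [0, 0, 0], -1], [[-0.0015, 0.001, 0.008], [0, 0, 0], -1]]'

```text
clock: 11.55
eef_pos: [0.5787, -0.3472, 0.1552]
tool_rot: [0.627, 0.764, 0.103, -0.113]
ft_force: [18.1, -3.6, 9.3]
gripper_width: 0.0001
finger_force: 9.1
```

```bash
python3 tip.py '[.012,-.1535,.125]'; python3 -c "
from knob import *
print(find(imaging.grab_frame('scene')))"
```

```text
t 11.55 chest [ 0.0133 -0.1541  0.1552] F [18.1 -3.6  9.3] w 0.0001
turn to aligned (45deg) [ 0.018 -0.39   0.01 ]
j [ 0.27  0.63  0.52  1.32 -0.49  1.52  1.03]
[.012,-.1535,.125] shift/0.8: [-0.0107 -0.0022  0.0362] aligned: [ 0.0007 -0.0016  0.0378]
[([-0.0356, -0.147, 0.1612], array([341.87804878, 201.82926829]), np.int32(41)), ([-0.5292, -0.147, 0.4285], array([318.38095238, 249.0952381 ]), np.int32(21))]
```

Request:
apply_moves --commands '[[[0.006, 0, -0.02], [0, 0, 0], -1], [[0.006, 0, -0.02], [0, 0, 0], -1], [[0, 0, 0], [0, 0, 0], -1]]'

```text
clock: 11.9
eef_pos: [0.5705, -0.3496, 0.1871]
tool_rot: [0.629, 0.762, 0.098, -0.12]
ft_force: [0.7, 0.4, 0.7]
gripper_width: -0.0001
finger_force: 0.0
```

```bash
python3 tip.py '[-.010,-.1535,.185]'; python3 -c "
from knob import *
f=imaging.grab_frame('scene');print(find(f))
c=f['color'][120:240,260:380];cv2.imwrite('pics/s6.png',cv2.resize(c,None,fx=4,fy=4,interpolation=cv2.INTER_CUBIC))
"
```

```text
t 11.9 chest [ 0.0047 -0.155   0.1871] F [0.7 0.4 0.7] w -0.0001
turn to aligned (45deg) [-0.002 -0.396  0.003]
j [ 0.28  0.6   0.53  1.29 -0.47  1.59  1.01]
[-.010,-.1535,.185] shift/0.8: [ 0.001  -0.0183  0.0031] aligned: [ 0.0018 -0.0183  0.0026]
[([-0.0187, -0.147, 0.1469], array([342.13461538, 202.28846154]), np.int32(52)), ([-0.5333, -0.147, 0.4324], array([318.13043478, 249.04347826]), np.int32(23))]
```

View pics/s6.png

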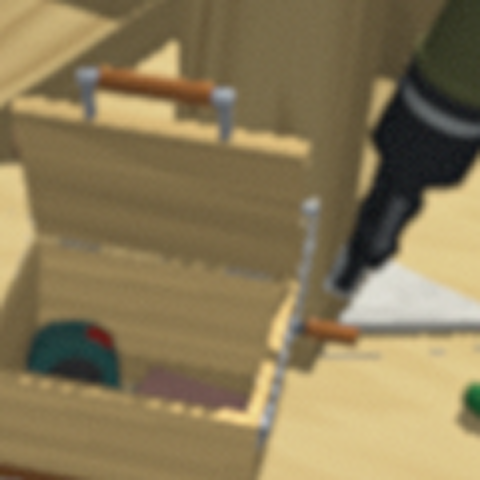

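Request:
apply_moves --commands '[[[0.001, -0.0135, 0], [0, 0, 0], -1], [[0, 0, 0], [0, 0, 0], -1]]'

```text
clock: 12.15
eef_pos: [0.5567, -0.3506, 0.1835]
tool_rot: [0.63, 0.761, 0.098, -0.123]
ft_force: [-0.2, -0.3, -0.7]
gripper_width: -0.0001
finger_force: 0.0
```

```bash
python3 tip.py '[-.006,-.1535,.165]'; python3 -c "
from knob import *
for i in range(4):
  print(find(imaging.grab_frame('scene'))[0])"
```

```text
t 12.15 chest [-0.009  -0.1533  0.1835] F [-0.2 -0.3 -0.7] w -0.0001
turn to aligned (45deg) [-0.008 -0.402 -0.001]
j [ 0.28  0.59  0.53  1.32 -0.46  1.58  1.02]
[-.006,-.1535,.165] shift/0.8: [-0.0074  0.0039  0.0219] aligned: [-0.0002  0.0037  0.0232]
([-0.0181, -0.147, 0.1423], array([341.98076923, 203.40384615]), np.int32(52))
([-0.0189, -0.147, 0.1423], array([341.94444444, 203.55555556]), np.int32(54))
([-0.0155, -0.147, 0.139], array([341.98039216, 203.74509804]), np.int32(51))
([-0.0292, -0.147, 0.1483], array([341.67924528, 204.01886792]), np.int32(53))
```

Request:
apply_moves --commands '[[[-0.01, 0, -0.03], [0, 0, 0], -1], [[-0.02, 0, -0.03], [0, 0, 0], -1], [[-0.03, 0, -0.03], [0, 0, 0], -1], [[-0.03, 0, -0.03], [0, 0, 0], -1], [[0, 0, 0], [0, 0, 0], -1], [[0, 0, 0], [0, 0, 0], -1]]'

```text
clock: 12.95
eef_pos: [0.5779, -0.4467, 0.2527]
tool_rot: [0.629, 0.761, 0.098, -0.122]
ft_force: [-0.5, 0.1, -0.1]
gripper_width: 0.0
finger_force: 0.0
```

```bash
python3 tip.py; python3 -c "
from knob import *
for i in range(60):
  f=imaging.grab_frame('scene')
  if i%8==0:
    r=find(f); print(r[0][1:] if r else None)
c=f['color'][120:240,240:380];cv2.imwrite('pics/s7.png',cv2.resize(c,None,fx=4,fy=4,interpolation=cv2.INTER_CUBIC))
"; python3 tip.py
```

```text
t 12.95 chest [-0.0062 -0.2517  0.2527] F [-0.5  0.1 -0.1] w 0.0
turn to aligned (45deg) [-0.006 -0.401  0.002]
j [ 0.44  0.74  0.54  0.95 -0.51  1.81  1.05]
(array([341.24444444, 208.15555556]), np.int32(45))
(array([340.45454545, 211.81818182]), np.int32(44))
(array([340.30769231, 217.8974359 ]), np.int32(39))
(array([338.66666667, 227.44444444]), np.int32(36))
(array([337.58333333, 232.69444444]), np.int32(36))
(array([337.56756757, 232.64864865]), np.int32(37))
(array([337.43243243, 232.62162162]), np.int32(37))
(array([337.61111111, 232.61111111]), np.int32(36))
t 15.95 chest [-0.0058 -0.2511  0.2535] F [ 0.2  0.3 -0.6] w -0.0
turn to aligned (45deg) [-0.005 -0.4    0.003]
j [ 0.44  0.74  0.54  0.95 -0.51  1.81  1.05]
```

```bash
python3 -c "
from h import *
from station import imaging
a=np.load('scene0.npz')['color'];b=imaging.grab_frame('scene')['color']
d=np.abs(a.astype(int)-b).max(2)[175:250,250:333]; print(d.mean(),(d>40).sum(),d.size)
from station import sign_off
if (d>40).sum()<150: print(sign_off())"
```

```text
18.27759036144578 0 6225
the job is handed in; nothing more can be done
None
```

The job is done and handed in: I raised the lid until the stay was taut, and after I let go it stood open by itself for about 2.5 s. My first press on the knob slipped towards its side (about 20 N) but broke the stay, and the lid sank shut by itself with the arm clear; the knob is back at its shut position and the chest matches its starting picture.

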